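# Serve a soft sesame bun and ring the order bell

## Task

Serve the order: take the sesame bun from the baking tray and lay it the right way up on the brown paper of the black order tray, in the middle and lengthwise along the paper. It is soft: hold it with the lightest grip that carries it, and set it down gently without dropping it or pressing it down. Then ring the desk bell by pushing its red plunger down to the stop, and let it spring back; leave the other two buns and the egg bowl as they are.

Things in the scene. Friction and masses are not known exactly. Their poses are not given: they have to be found in the camera images.
- sesame_bun: the bun to serve: golden-brown, with pale sesame seeds on its top; oval (stadium outline, straight parallel long sides about 60 mm long), 112 mm long (its x), 52 mm wide (its y), 44 mm tall, about 90 g; origin at the centre of its underside, z up. Soft: it spoils if a strong grip squeezes it. It lies flat in the baking tray, in one of three places side by side
- rye_bun: a dark brown plain bun of the same size and frame, in the baking tray; leave it
- milk_bun: a pale cream plain bun of the same size and frame, in the baking tray; leave it
- baking_tray: steel baking tray, fixed, 200 mm (its x) by 390 mm (its y), rim 25 mm high (29 mm with its rolled edge), floor 4 mm above the table; origin at the centre of its underside. The buns lie about 115 mm apart along its y, each roughly along its x
- order_tray: black plastic order tray, fixed, 200 mm (its x) by 240 mm (its y), rim 14 mm high, floor 4 mm above the table; origin at the centre of its underside
- paper (a point): centre of the brown paper sheet that lies flat on the order tray's floor: 150 mm long (x of the tray) by 95 mm wide (y); the point is on the floor, 4 mm above the table, 48 mm from the tray's centre towards its +y; axes as the tray's
- egg_bowl: small white bowl with a brown egg in it, 66 mm across the rim, 48 mm tall with the egg, standing on the other half of the order tray; origin at the centre of its underside; leave it
- plunger_top (a point): centre of the top face of the desk bell's red plunger head: 22 mm across, 6 mm thick, 59 mm above the table when up, on the top of a fixed steel dome 80 mm across and 43 mm high; it moves straight down
- bell_plunger (a joint): travel of the bell's plunger in m: 0 up, 0.006 fully down at the stop; its spring needs about 6 N at the stop
There are look-alikes about, which are no part of the job. What is shaped like the sesame_bun but pink or turquoise is not meant.

How it is judged:
By the outcome, as a careful person would: the job done as asked, in the order asked, and still so for the second after the job is handed in, with the robot touching nothing.
It also fails if it takes over 42 s, if anything falls off the work surface, if the arm or the gripper's body presses on something with over 40 N, if the wrist force passes 120 N, or if a joint passes its speed limit or range.

## Robot

A 7-joint arm with a two-finger parallel gripper is mounted at the origin on the work surface. World frame = base frame: x ahead of the robot, y to its left, z up, the work surface at z = 0. Lengths are in m, angles in rad, forces in N, time in s.
With the tool pointing down it reaches from about 0.4 to 0.875 m from the base axis. Payload 19.3 kg.
Tool frame: the origin (TCP) lies at the very end of the fingers, on their centre line; the grasp point (between the pads) lies bot.pinch_z behind it (bot.pinch_z is the distance from the TCP to the grasp point, in m); z points along the fingers, y is the line along which they close (so a half turn about z gives the same grasp; the last joint's range is limited). The gripper opens to 85 mm and grips with 20 to 120 N. Pads are 22 mm wide; open, the fingers measure 114 mm over their backs; the gripper's body (76 mm by 85 mm) begins 54 mm behind the grasp point. The pads swing forward as they close: fully open they stand 13 mm farther back than shut.
Start: joints at [1.105, 0.521, -0.036, 1.599, 0.021, 1.021, -0.113], TCP at [0.241, -0.577, 0.231] pointing down, gripper open.
Joint ranges: [-2.91, 2.91], [-0.3, 2.13], [-1.5, 1.42], [0.17, 2.43], [-1.26, 4.41], [0.16, 1.93], [-2.52, 2.52]. Speed limits (rad/s): [1.89, 1.89, 2.39, 2.39, 3.01, 3.01, 3.01].

## Interface

Orientations are given as [roll, pitch, yaw] about the fixed x, y, z axes, in that order (R = Rz(yaw) Ry(pitch) Rx(roll)).
In Python, from workcell import bot, grab_frame, ticket gives the robot as it stands.
- The arm moves only by the tool arm_command, never from a script. Its argument "commands" is a list of rows, each a list of 3 entries, a list of its own where there are three numbers: the shift along the world's x, y, z in mm, then the turn about the world's z in rad, then the gripper command: -1 is fully open, 1 is shut, values between are in proportion. In form: [[[tx, ty, tz], roll, fingers], ...]. A call has 1 to 20 rows; each row shifts and turns the commanded pose from where the row before left it; what a row does not reach is not made up. A row lasts 1/10 s, in which the tool goes at most 50 mm and 8.59 degrees, less where a joint would pass 70% of its speed; a pose out of reach is approached as far as the arm can. A call with a gripper value outside its range is refused whole. The fingers move at their own pace and stop on an object; "newtons" is the grip in N (left out, the last holds). Time passes only in rows, so rows that do not move let the fingers close. It gives the time, the measured TCP pose, the force, the opening and the grip force at its end, in the units of the state.
- bot.observe(): the state, without advancing time (a new reading comes with each control period).
- grab_frame(name): name is "side" or "top" or "wrist"; returns a dict with "image" (400x640x3 uint8, red, green, blue), "vertical_fov" (degrees; the focal length in pixels is half the picture's height over the tangent of half this angle, whatever the lens; pixels are square), "cx", "cy" (the principal point, pixels), "R" (3x3) and "t" (3): a world point X has camera coordinates R X + t. Camera axes: x right, y down, z forward; pixel columns grow to the right and rows downward; lengths in m; the calibration is good to about 2 mm. The wrist camera is an equidistant fisheye: a pixel r from the principal point sees the ray r / f radians off the axis. A picture is of the moment at which its call begins. There is no depth.
- ticket.job_done(): hands the job in; it is judged then, once.
The state is a dict: "clock": time; "qpos": joint angles; "qd": joint speeds; "joint_efforts": joint torques, N m; "position": TCP position; "tool_rot": TCP orientation; "force": force on the tool from outside, world axes, zero at the start; "moment": the same for the moment, N m; "grip_width": finger opening in m; "finger_force": force on a finger pad.
Only numpy, scipy, OpenCV 4.12 (cv2) and the standard library are available. Lean on these libraries where they do the work, as an engineer would, in place of code of your own. Each camera call takes 0.05 s, during which the arm holds its last target. There are 200 camera calls.

## Working session

There is one attempt and no reset: what is moved stays moved. The work goes in short steps, Python scripts to look and compute and a tool call to move; the robot and the scene stay as the last step left them, time stands still between calls to the robot, and variables do not carry over. Pictures are saved under pics/ and viewed, at most 10 in all, crops included, and the job is handed in when it is done.

Besides the shell and the picture viewer there is one more tool, called after "Call:" in YAML: its name, and indented under it one key for each argument. arm_command: Moves the arm, as the interface text tells. Its arguments: {"type":"object","properties":{"commands":{"type":"array"},"newtons":{"type":"number"}},"required":["commands"]}

```bash
mkdir -p pics; cat > h.py <<'E'
import numpy as np, cv2
from workcell import bot, grab_frame, ticket
def save(f,n): cv2.imwrite('pics/'+n+'.png', cv2.cvtColor(f['image'],cv2.COLOR_RGB2BGR))
def ray(f,uv,z):
    fo=f['image'].shape[0]/2/np.tan(np.radians(f['vertical_fov'])/2)
    uv=np.atleast_2d(uv).astype(float); d=np.c_[(uv[:,0]-f['cx'])/fo,(uv[:,1]-f['cy'])/fo]
    if f.get('fish'):
        r=np.linalg.norm(d,axis=1)[:,None]+1e-12; v=np.c_[np.sin(r)*d/r,np.cos(r)]
    else: v=np.c_[d,np.ones(len(d))]
    R=np.array(f['R']);t=np.array(f['t']); c=-R.T@t; w=v@R
    return c+w*((z-c[2])/w[:,2])[:,None]
def grab(n):
    f=grab_frame(n); f['fish']=(n=='wrist'); return f
E
python3 - <<'E'
from h import *
for n in ('top','side'):
    f=grab(n); save(f,n+'0'); print(n,f['vertical_fov'],f['cx'],f['cy'],-np.array(f['R']).T@f['t'])
    import pickle; pickle.dump(f,open(n+'0.pkl','wb'))
print(bot.observe(),bot.pinch_z)
E
```

```text
top 55.99671955574443 316.3260632911112 196.4151822380286 [ 0.33091701 -0.02168926  1.06475344]
side 43.27946966807519 319.4561747143075 187.76494924292828 [-0.31966039  0.78738782  0.90179839]
{'clock': 0.1, 'qpos': array([ 1.10479782,  0.52198269, -0.03633949,  1.59991982,  0.02120225,
        1.02112337, -0.11278626]), 'qd': array([-3.34551732e-04, -6.54198353e-04, -1.20415361e-03,  2.23619763e-05,
        1.04128342e-03, -7.68980874e-04,  8.20602708e-04]), 'joint_efforts': array([ 1.98051755e-03, -9.28485775e+01,  1.98262788e+00, -3.70530653e+01,
        1.79589872e-02,  5.34549021e-03,  6.43998442e-05]), 'position': array([ 0.24082578, -0.57641649,  0.2307767 ]), 'tool_rot': array([-3.14054676e+00,  6.93692966e-05,  3.95812379e-01]), 'force': array([-0.5207903 , -0.50666818, -0.1123352 ]), 'moment': array([0.0089577 , 0.00057828, 0.00532681]), 'finger_force': 0.0, 'grip_width': 0.08534651975051137} 0.0187
```

View pics/top0.png

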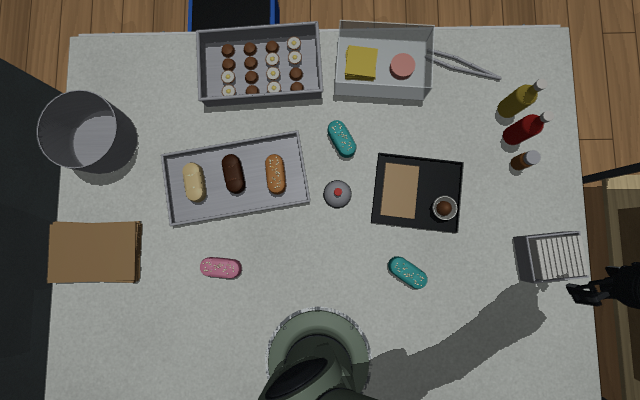

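View pics/side0.png

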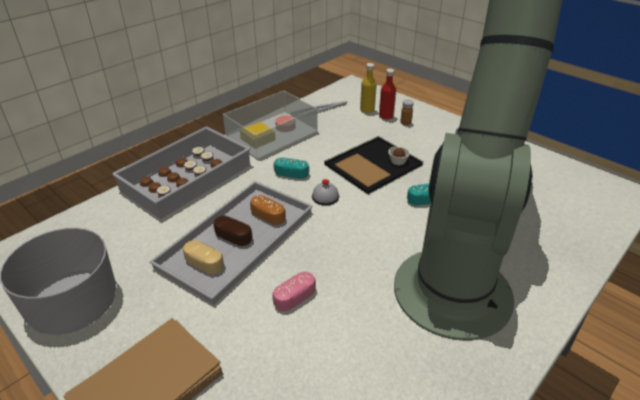

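Top view: sesame bun at about (275,174), bell plunger (338,192), paper (401,190), egg bowl (445,208). Now I'll measure these by colour mask.

```bash
cat > m.py <<'E'
from h import *; import pickle
f=pickle.load(open('top0.pkl','rb')); im=f['image']; hsv=cv2.cvtColor(im,cv2.COLOR_RGB2HSV)
def blob(box,lo,hi,z,nm):
    x0,y0,x1,y1=box
    m=cv2.inRange(hsv[y0:y1,x0:x1],lo,hi); m=cv2.morphologyEx(m,cv2.MORPH_CLOSE,np.ones((5,5)))
    c=max(cv2.findContours(m,0,cv2.CHAIN_APPROX_NONE)[0],key=cv2.contourArea).reshape(-1,2)+[x0,y0]
    P=(ray(f,c,z)[:,:2]*1000).astype(np.float32)
    (cx,cy),(w,h),a=cv2.minAreaRect(P)
    if w<h: w,h,a=h,w,a+90
    print(nm,'pix',c.mean(0),'centre',(cx,cy),'size',w,h,'long axis deg',(a+90)%180-90)
blob((255,145,295,205),(5,110,60),(22,255,255),.03,'sesame')
blob((378,158,425,225),(5,50,80),(25,200,255),.004,'paper')
blob((325,180,350,205),(0,150,80),(8,255,255),.059,'plunger')
blob((365,145,475,240),(0,0,0),(180,255,60),.012,'tray')
E
python3 m.py
```

```text
sesame pix [274.83146067 173.2247191 ] centre (515.246826171875, 114.91079711914062) size 108.40503692626953 51.3836669921875 long axis deg 5.072126865386963
paper pix [399.0867052  191.10404624] centre (466.417724609375, -232.6546173095703) size 150.4308319091797 101.44715881347656 long axis deg -7.617034912109375
plunger pix [337.26315789 191.36842105] centre (457.21881103515625, -56.56946563720703) size 19.00210952758789 16.13844108581543 long axis deg -0.9037704467773438
tray pix [416.91558442 192.4025974 ] centre (459.37115478515625, -281.3587646484375) size 241.06871032714844 200.65997314453125 long axis deg 82.53355407714844
```

Call:
arm_command:
  commands:
    - [[20,35,0],-0.0154,-1]
    - [[20,35,0],-0.0154,-1]
    - [[20,35,0],-0.0154,-1]
    - [[20,35,0],-0.0154,-1]
    - [[20,35,0],-0.0154,-1]
    - [[20,35,0],-0.0154,-1]
    - [[20,35,0],-0.0154,-1]
    - [[20,35,0],-0.0154,-1]
    - [[20,35,0],-0.0154,-1]
    - [[20,35,0],-0.0154,-1]
    - [[7.5,34,0],-0.0154,-1]
    - [[7.5,34,0],-0.0154,-1]
    - [[7.5,34,0],-0.0154,-1]
    - [[7.5,34,0],-0.0154,-1]
    - [[7.5,34,0],-0.0154,-1]
    - [[7.5,34,0],-0.0154,-1]
    - [[7.5,34,0],-0.0154,-1]
    - [[7.5,34,0],-0.0154,-1]
    - [[7.5,34,0],-0.0154,-1]
    - [[7.5,34,0],-0.0154,-1]
  newtons: 20

```text
clock: 2.1
position: [0.5159, 0.1147, 0.2311]
tool_rot: [3.141, 0.0, 0.087]
force: [0.6, -0.3, 0.4]
grip_width: 0.0855
finger_force: 0.0
```

```bash
python3 - <<'E'
from h import *; import pickle
f=grab('wrist'); save(f,'w1'); pickle.dump(f,open('w1.pkl','wb'))
o=bot.observe(); print(o['clock'],o['position'],o['tool_rot'],o['qpos'],f['vertical_fov'])
E
```

```text
2.15 [0.51645291 0.12077464 0.23117717] [-3.13876205e+00 -5.05087140e-04  9.11153286e-02] [-0.15379648  0.37923138 -0.24248885  1.84094919  0.10766707  0.9329996
 -1.92349222] 65.70646984690485
```

View pics/w1.png

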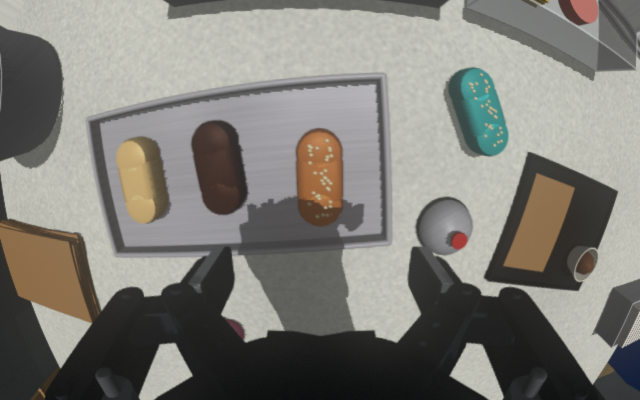

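The wrist view shows the sesame bun at about (320,177), clear between the fingers; rye bun at (218,167), paper at (540,222).

```bash
cat > m2.py <<'E'
from m import *
import m
f=m.f=pickle.load(open('w1.pkl','rb')); m.hsv=cv2.cvtColor(f['image'],cv2.COLOR_RGB2HSV)
print('wrist')
blob((280,115,360,240),(4,120,40),(20,255,255),.03,'sesame')
blob((500,165,580,278),(5,50,80),(25,200,255),.004,'paper')
blob((445,225,475,255),(0,150,60),(8,255,255),.059,'plunger')
E
python3 m2.py; python3 -c "
from h import *; o=bot.observe(); print(o['clock'],o['position'],o['tool_rot'])"
```

```text
sesame pix [274.83146067 173.2247191 ] centre (515.246826171875, 114.91079711914062) size 108.40503692626953 51.3836669921875 long axis deg 5.072126865386963
paper pix [399.0867052  191.10404624] centre (466.417724609375, -232.6546173095703) size 150.4308319091797 101.44715881347656 long axis deg -7.617034912109375
plunger pix [337.26315789 191.36842105] centre (457.21881103515625, -56.56946563720703) size 19.00210952758789 16.13844108581543 long axis deg -0.9037704467773438
tray pix [416.91558442 192.4025974 ] centre (459.37115478515625, -281.3587646484375) size 241.06871032714844 200.65997314453125 long axis deg 82.53355407714844
wrist
sesame pix [319.47085202 177.64125561] centre (510.1579895019531, 116.98677825927734) size 109.08450317382812 49.740875244140625 long axis deg 6.035867214202881
paper pix [538.84980237 224.04743083] centre (466.31011962890625, -233.09982299804688) size 151.65768432617188 97.54637908935547 long axis deg -7.40411376953125
plunger pix [458.87179487 240.43589744] centre (458.5119934082031, -54.86742401123047) size 17.968196868896484 17.866479873657227 long axis deg 53.986183166503906
2.15 [0.51645291 0.12077464 0.23117717] [-3.13876205e+00 -5.05087140e-04  9.11153286e-02]
```

Call:
arm_command:
  commands:
    - [[-3,3,-10],0.009,-1]
    - [[0,0,-24],0,-1]
    - [[0,0,-24],0,-1]
    - [[0,0,-24],0,-1]
    - [[0,0,-24],0,-1]
    - [[0,0,-24],0,-1]
    - [[0,0,-20],0,-1]
    - [[0,0,-10],0,-1]
    - [[0,0,0],0,-1]
    - [[0,0,0],0,-1]

```text
clock: 3.15
position: [0.5131, 0.116, 0.0717]
tool_rot: [3.142, -0.0, 0.097]
force: [0.8, 0.4, 0.5]
grip_width: 0.0852
finger_force: 0.0
```

Call:
arm_command:
  commands:
    - [[0,0,-15],0,-1]
    - [[0,0,-15],0,-1]
    - [[0,0,-12],0,-1]
    - [[0,0,-9],0,-1]
    - [[0,0,-6],0,-1]
    - [[0,0,-4],0,-1]
    - [[0,0,0],0,-0.6]
    - [[0,0,0],0,-0.4]
    - [[0,0,0],0,-0.3]
    - [[0,0,0],0,-0.25]
    - [[0,0,0],0,-0.2]
    - [[0,0,0],0,-0.15]
    - [[0,0,0],0,-0.15]
    - [[0,0,0],0,-0.15]
  newtons: 20

```text
clock: 4.55
position: [0.5131, 0.1163, 0.0107]
tool_rot: [3.142, -0.0, 0.097]
force: [-0.3, -1.1, 5.7]
grip_width: 0.0519
finger_force: 20.7
```

Call:
arm_command:
  commands:
    - [[0,0,3],0,-0.15]
    - [[0,0,6],0,-0.15]
    - [[0,0,10],0,-0.15]
    - [[0,0,15],0,-0.15]
    - [[0,0,18],0,-0.15]
    - [[0,0,18],0,-0.15]
    - [[0,0,18],0,-0.15]
    - [[0,0,12],0,-0.15]
    - [[0,0,6],0,-0.15]
    - [[0,0,0],0,-0.15]
    - [[0,0,0],0,-0.15]

```text
clock: 5.65
position: [0.5127, 0.1163, 0.1159]
tool_rot: [3.142, 0.001, 0.097]
force: [-0.5, -1.2, -1.9]
grip_width: 0.0521
finger_force: 21.4
```

```bash
python3 - <<'E'
from h import *; import pickle
f=grab('wrist'); save(f,'w2'); pickle.dump(f,open('w2.pkl','wb'))
o=bot.observe(); print(o['clock'],o['position'],o['grip_width'],o['finger_force'],o['force'],o['moment'])
E
```

```text
5.7 [0.51257039 0.11619323 0.115645  ] 0.051533601536547936 21.440973579883575 [-0.16278687  0.16586537 -2.13772401] [-0.04087106  0.01787111  0.02620194]
```

View pics/w2.png

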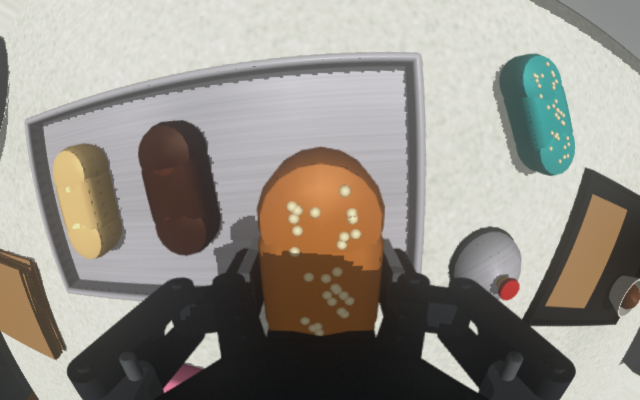

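The bun hangs centred between the pads, nose at about (320,148), right way up. I'll check its offset along the fingers and whether it is pitched.

```bash
python3 - <<'E'
from h import *; import pickle
f=pickle.load(open('w2.pkl','rb'))
for z in (.115,.125,.135): print(z,ray(f,[[320,148]],z), ray(f,[[259,215],[384,215]],z))
f=grab('side'); cv2.imwrite('pics/s2.png',cv2.resize(cv2.cvtColor(f['image'],cv2.COLOR_RGB2BGR)[130:290,140:380],None,fx=3,fy=3))
E
```

```text
0.115 [[0.56552797 0.12273058 0.115     ]] [[0.5297646  0.14964662 0.115     ]
 [0.53591111 0.08785467 0.115     ]]
0.125 [[0.56669113 0.1228164  0.125     ]] [[0.53342018 0.14785661 0.125     ]
 [0.53913833 0.09037106 0.125     ]]
0.135 [[0.56785429 0.12290222 0.135     ]] [[0.53707576 0.14606659 0.135     ]
 [0.54236554 0.09288746 0.135     ]]
```

View pics/s2.png

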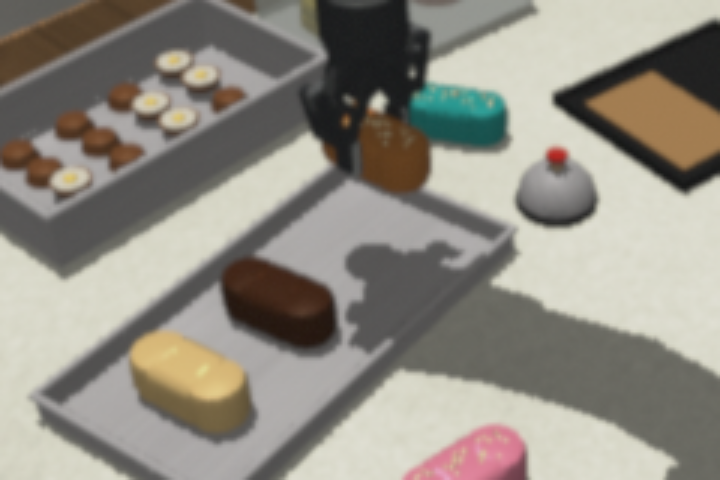

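The bun hangs level in the gripper; both other buns are undisturbed.

Call:
arm_command:
  commands:
    - [[-2,-10,0],-0.012,-0.15]
    - [[-3,-20,0],-0.0144,-0.15]
    - [[-3,-25,0],-0.0144,-0.15]
    - [[-3,-25,0],-0.0144,-0.15]
    - [[-3,-25,0],-0.0144,-0.15]
    - [[-3,-25,0],-0.0144,-0.15]
    - [[-3,-25,0],-0.0144,-0.15]
    - [[-3,-25,0],-0.0144,-0.15]
    - [[-3,-25,0],-0.0144,-0.15]
    - [[-3,-25,0],-0.0144,-0.15]
    - [[-3,-25,0],-0.0144,-0.15]
    - [[-3,-25,0],-0.0144,-0.15]
    - [[-3,-25,0],-0.0144,-0.15]
    - [[-3,-20,0],-0.0144,-0.15]
    - [[-3,-15,0],-0.0144,-0.15]
    - [[-2,-9.5,0],-0.0144,-0.15]
    - [[0,0,0],0,-0.15]
    - [[0,0,0],0,-0.15]
    - [[0,0,0],0,-0.15]

```text
clock: 7.65
position: [0.4672, -0.2322, 0.1163]
tool_rot: [-3.141, -0.0, -0.13]
force: [-0.4, -0.3, -1.2]
grip_width: 0.0517
finger_force: 21.5
```

```bash
python3 - <<'E'
from h import *; import pickle
f=grab('wrist'); save(f,'w3'); pickle.dump(f,open('w3.pkl','wb'))
o=bot.observe(); print(o['clock'],o['position'],o['tool_rot'],o['grip_width'],o['finger_force'],o['force'])
E
```

```text
7.7 [ 0.46720742 -0.23224251  0.11629637] [-3.14124911e+00  4.74264147e-06 -1.29800336e-01] 0.05211666404349257 21.486777663230896 [ 0.74166544  0.5968543  -0.80980539]
```

View pics/w3.png

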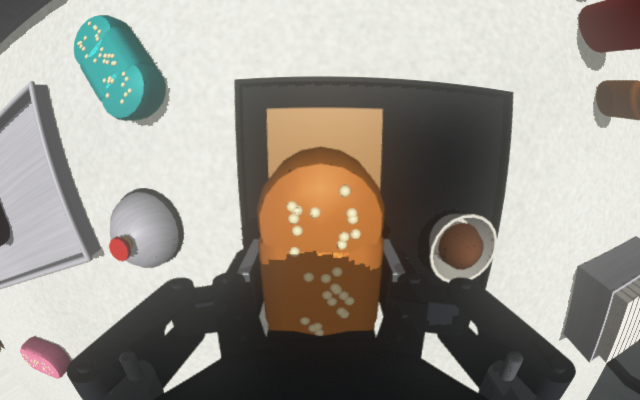

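The bun is over the paper, aligned with it (paper's visible columns 266–383, bun 259–384); the bowl is at (460,248), near the right finger. I'll check paper edges and bowl clearance.

```bash
python3 - <<'E'
from h import *; import pickle
f=pickle.load(open('w3.pkl','rb')); R=np.array([[np.cos(.1304),-np.sin(.1304)],[np.sin(.1304),np.cos(.1304)]]) # world->tray (yaw -.1304)
o=np.array([.4672,-.2322])
L=lambda uv,z: ((ray(f,uv,z)[:,:2]-o)@R.T*1000).round(1)
print('paper corners rel TCP (tray axes)',L([[267,108],[383,108],[267,165],[382,165]],.004))
print('bowl rim L,R,top,bottom',L([[430,246],[496,246],[465,214],[460,282]],.042))
print('bun sides',L([[259,215],[384,215]],.131),L([[320,148]],.131), 'cx',f['cx'])
E
```

```text
paper corners rel TCP (tray axes) [[ 73.7  45.3]
 [ 74.2 -49.9]
 [ 25.9  46.4]
 [ 26.3 -50.6]]
bowl rim L,R,top,bottom [[ -31.9  -86.9]
 [ -34.8 -151.2]
 [  -4.9 -114.2]
 [ -68.3 -121.4]]
bun sides [[ 25.3  28.3]
 [ 25.5 -27. ]] [[54.8  1.4]] cx 320.73165473106997
```

Call:
arm_command:
  commands:
    - [[0,-2,-6],0,-0.15]
    - [[0,0,-14],0,-0.15]
    - [[0,0,-16],0,-0.15]
    - [[0,0,-16],0,-0.15]
    - [[0,0,-16],0,-0.15]
    - [[0,0,-12],0,-0.15]
    - [[0,0,-8],0,-0.15]
    - [[0,0,-5],0,-0.15]
    - [[0,0,-3],0,-0.15]
    - [[0,0,-2],0,-0.15]
    - [[0,0,-1],0,-0.15]
    - [[0,0,-1],0,-0.15]
    - [[0,0,0],0,-0.15]
    - [[0,0,0],0,-0.15]

```text
clock: 9.1
position: [0.467, -0.2352, 0.0165]
tool_rot: [3.142, -0.0, -0.131]
force: [-0.1, 0.3, -0.6]
grip_width: 0.0517
finger_force: 21.5
```

Down by 1 mm steps to contact.

Call:
arm_command:
  commands:
    - [[0,0,-1],0,-0.15]
    - [[0,0,-1],0,-0.15]
    - [[0,0,-1],0,-0.15]
    - [[0,0,-0.5],0,-0.15]
    - [[0,0,-0.5],0,-0.15]
    - [[0,0,0],0,-0.15]
    - [[0,0,0],0,-0.15]

```text
clock: 9.8
position: [0.4669, -0.2352, 0.0123]
tool_rot: [-3.142, 0.0, -0.131]
force: [0.2, 0.1, -1.0]
grip_width: 0.0517
finger_force: 21.5
```

Call:
arm_command:
  commands:
    - [[0,0,-0.5],0,-0.15]
    - [[0,0,-0.5],0,-0.15]
    - [[0,0,0],0,-0.15]
    - [[0,0,0],0,-0.15]

```text
clock: 10.2
position: [0.4669, -0.2352, 0.0113]
tool_rot: [-3.142, 0.0, -0.131]
force: [-1.1, -0.5, -1.6]
grip_width: 0.0518
finger_force: 21.5
```

Call:
arm_command:
  commands:
    - [[0,0,-0.3],0,-0.15]
    - [[0,0,-0.3],0,-0.15]
    - [[0,0,0],0,-0.15]
    - [[0,0,0],0,-0.15]

```text
clock: 10.6
position: [0.467, -0.2352, 0.0107]
tool_rot: [-3.142, -0.0, -0.131]
force: [-0.2, -0.4, -0.6]
grip_width: 0.0521
finger_force: 21.5
```

Call:
arm_command:
  commands:
    - [[0,0,-0.3],0,-0.15]
    - [[0,0,0],0,-0.15]
    - [[0,0,0],0,-0.15]

```text
clock: 10.9
position: [0.4669, -0.2352, 0.0107]
tool_rot: [3.142, -0.0, -0.131]
force: [-1.4, 0.3, 7.3]
grip_width: 0.0517
finger_force: 22.3
```

Call:
arm_command:
  commands:
    - [[0,0,-0.3],0,-0.15]
    - [[0,0,0],0,-0.15]
    - [[0,0,0],0,-0.15]

```text
clock: 11.2
position: [0.4669, -0.2352, 0.0106]
tool_rot: [3.141, -0.0, -0.131]
force: [-3.2, 2.0, 15.0]
grip_width: 0.0518
finger_force: 23.1
```

Contact reached; ease back 0.6 mm and release partway (bowl side), then rise.

Call:
arm_command:
  commands:
    - [[0,0,0.5],0,-0.15]
    - [[0,0,0],0,-0.25]
    - [[0,0,0],0,-0.35]
    - [[0,0,0],0,-0.45]
    - [[0,0,0],0,-0.6]
    - [[0,0,0],0,-0.6]
    - [[0,0,0],0,-0.6]
    - [[0,0,3],0,-0.6]
    - [[0,0,6],0,-0.6]
    - [[0,0,12],0,-0.6]
    - [[0,0,20],0,-0.6]
    - [[0,0,25],0,-0.6]
    - [[0,0,25],0,-0.6]
    - [[0,0,25],0,-0.6]
    - [[0,0,15],0,-0.6]
    - [[0,0,0],0,-0.6]
    - [[0,0,0],0,-0.6]

```text
clock: 12.9
position: [0.467, -0.2353, 0.1422]
tool_rot: [3.141, -0.001, -0.131]
force: [-0.1, 0.1, 0.6]
grip_width: 0.0682
finger_force: 0.0
```

```bash
python3 - <<'E'
from h import *; import pickle
f=grab('wrist'); save(f,'w4'); pickle.dump(f,open('w4.pkl','wb'))
o=bot.observe(); print(o['clock'],o['position'],o['tool_rot'],o['grip_width'],o['finger_force'],o['force'])
E
```

```text
12.95 [ 0.46668693 -0.23512381  0.14156117] [-3.14157367e+00  1.34780969e-04 -1.31280557e-01] 0.06855722600391864 0.0 [-0.38962867  0.36127788  0.18202228]
```

View pics/w4.png

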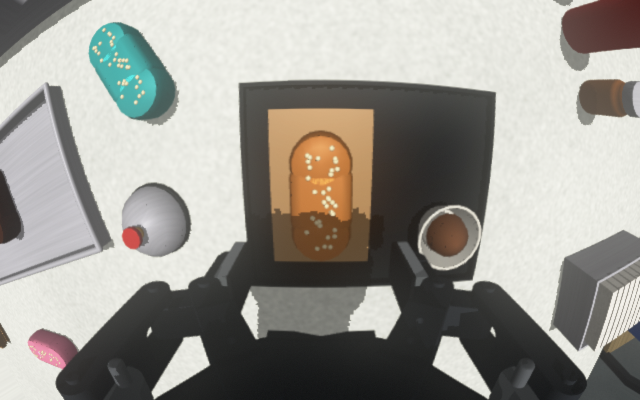

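The bun lies in the middle of the paper, upright, aligned; bowl untouched. Plunger at about (132,237).

```bash
python3 - <<'E' | tail -1
from m import *
import m
f=m.f=pickle.load(open('w4.pkl','rb')); m.hsv=cv2.cvtColor(f['image'],cv2.COLOR_RGB2HSV)
blob((115,220,150,255),(0,150,60),(8,255,255),.058,'plunger')
E
```

```text
plunger pix [130.75510204 238.16326531] centre (456.7652893066406, -56.74012756347656) size 18.21507453918457 18.009660720825195 long axis deg 86.32051849365234
```

Call:
arm_command:
  commands:
    - [[-0.8,10,0],0,0]
    - [[-0.8,20,0],0,0.5]
    - [[-0.8,25,0],0,1]
    - [[-0.8,25,0],0,1]
    - [[-0.8,25,0],0,1]
    - [[-0.8,25,0],0,1]
    - [[-0.8,20,0],0,1]
    - [[-0.8,15,0],0,1]
    - [[-0.8,10,-8],0,1]
    - [[-0.8,4.5,-15],0,1]
    - [[0,0,-20],0,1]
    - [[0,0,-15],0,1]
    - [[0,0,-5],0,1]
    - [[0,0,0],0,1]
    - [[0,0,0],0,1]

```text
clock: 14.45
position: [0.459, -0.0557, 0.0788]
tool_rot: [-3.142, -0.0, -0.131]
force: [0.3, 0.3, -0.1]
grip_width: 0.0
finger_force: 0.0
```

Call:
arm_command:
  commands:
    - [[-1,-1,-8],0,1]
    - [[0,0,-7],0,1]
    - [[0,0,-4],0,1]
    - [[0,0,-2],0,1]
    - [[0,0,-2],0,1]
    - [[0,0,-1],0,1]
    - [[0,0,-1],0,1]
    - [[0,0,-0.5],0,1]
    - [[0,0,0],0,1]

```text
clock: 15.35
position: [0.4578, -0.0567, 0.0532]
tool_rot: [3.141, 0.0, -0.131]
force: [-2.3, -1.0, 6.4]
grip_width: 0.0002
finger_force: 2.8
```

Call:
arm_command:
  commands:
    - [[0,0,-0.5],0,1]
    - [[0,0,0],0,1]
    - [[0,0,0],0,1]

```text
clock: 15.65
position: [0.4578, -0.0567, 0.053]
tool_rot: [3.141, -0.0, -0.131]
force: [-5.4, -0.4, 14.2]
grip_width: 0.0002
finger_force: 6.8
```

At the stop (14 N, height stalled at 53 mm). Release.

Call:
arm_command:
  commands:
    - [[0,0,2],0,1]
    - [[0,0,4],0,1]
    - [[0,0,8],0,1]
    - [[0,0,15],0,1]
    - [[0,0,25],0,1]
    - [[0,0,25],0,1]
    - [[0,0,25],0,1]
    - [[0,0,15],0,1]
    - [[0,0,5],0,1]
    - [[0,0,0],0,1]
    - [[0,0,0],0,1]
    - [[0,0,0],0,1]

```text
clock: 16.85
position: [0.4576, -0.0566, 0.1758]
tool_rot: [3.142, 0.001, -0.131]
force: [0.4, 0.2, -0.3]
grip_width: -0.0
finger_force: 0.0
```

```bash
python3 - <<'E'
from h import *
f=grab('side'); cv2.imwrite('pics/s5.png',cv2.resize(cv2.cvtColor(f['image'],cv2.COLOR_RGB2BGR)[110:310,140:440],None,fx=2.6,fy=2.6))
o=bot.observe(); print(o['clock'],o['position'],o['force'],abs(o['qd']).max())
E
```

```text
16.9 [ 0.45759198 -0.05659954  0.17587069] [0.76321748 0.29817832 0.29529353] 0.00276995281539091
```

View pics/s5.png

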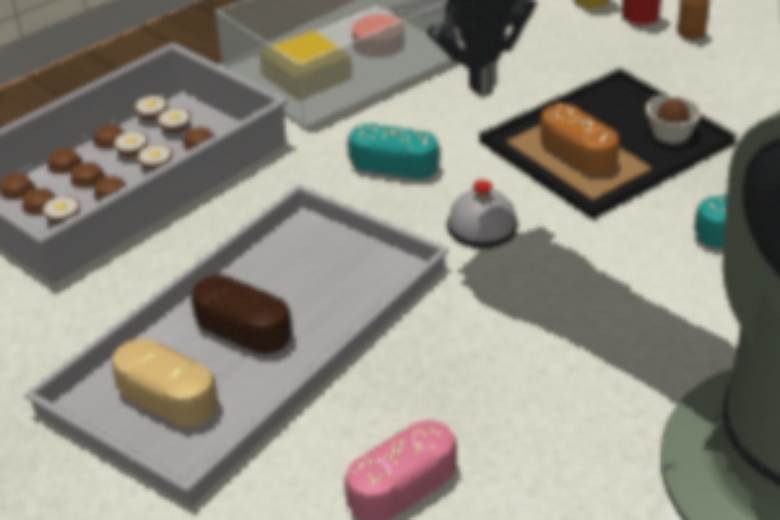

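The bun is on the paper, the plunger is back up, and everything else is in place with the arm clear.

```bash
python3 -c "
from workcell import ticket; print(ticket.job_done())"
```

```text
the job is handed in; nothing more can be done
None
```

The sesame bun is on the order tray's paper, right way up, centred and lengthwise; the bell was then rung to its stop and sprang back, and the job is handed in at about 17 s. The bun was held at about 21 N, but at touch-down I briefly pressed it with about 15 N before easing off. The other buns and the egg bowl were left alone.

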